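Stack a toroidal transformer and its mounting kit on the board's stud

TASK

Mount the transformer on the bare threaded stud of the brown wiring board, ready for its nut: over the stud lay the larger rubber pad flat on the board, then the ring-shaped transformer, then the smaller rubber pad, and last the steel dish with its rim upwards, all lying flat on one another. Leave the relay and the roll of tape where they lie.

Things in the scene. Friction and masses are not known exactly. Their poses are not given: they have to be found in the camera images.
- stud_foot (a point): Foot of the bare upright steel stud (6 mm across, 47 mm tall, the last 5 mm tapering to a blunt point) on the fixed brown wiring board: the point on the stud's axis at the board's upper face, 6 mm above the work surface. Axes as the board's. Clear of other parts for 75 mm all round.
- board: Fixed brown board with the stud, 250 x 170 x 6 mm, flat on the work surface. Origin: centre of its underside; x along its long side, z up. The stud is at x = -55 mm, y = 0; a black fuse block (40 mm high) begins at x = +25, a grey terminal strip (51 mm high) at x = +77. A second brown board, with a white contactor and no stud, plays no part.
- wide_pad: The larger rubber pad: flat black ring, 62 mm outside, 16 mm hole, 6 mm thick, lying flat. Origin at the centre of its underside, z up. About 22 g.
- toroid: The transformer: ring wound with amber tape, 62 mm outside, 22 mm hole, 24 mm tall, lying flat. Origin at the centre of its underside, z up. On its outside at +x sits a small black terminal block, 20 mm wide, with brass tags reaching out to 42 mm from the centre; grip across y to stay clear of them. About 0.3 kg.
- narrow_pad: The smaller rubber pad: flat black ring, 50 mm outside, 16 mm hole, 6 mm thick, lying flat. Origin at the centre of its underside, z up. About 14 g.
- dish: The steel dish (pressure plate): 50 mm outside, 14 mm hole, floor 2.5 mm thick, with a 3 mm wide upturned rim, 6 mm tall over all; it lies rim upwards. Origin at the centre of its underside, z up. About 40 g.
- relay: Bystander: small white plug-in relay on a black foot, 30 x 24 x 34 mm, standing upright. Origin at the centre of its underside. Loose; leave it.
- tape_roll: Bystander: roll of blue insulating tape, 58 mm outside, 32 mm hole, 19 mm tall, lying flat. Origin at the centre of its underside. Loose; leave it.
Not all that is in view belongs to the job. Several things have the shape of the dish; the one meant has the colours described above. Leave any orange or pink look-alike of the narrow_pad alone.

How it is judged (in metres and radians):
On the way, in this order (a step that is already met when the one before it is completed fails the run):
1. the larger rubber pad lies flat on the board over the stud (horizontal distance between wide_pad and stud_foot below 0.009 m and z of wide_pad in the frame of stud_foot between -0.003 and 0.003 m and angle between wide_pad's own z axis and vertical below 0.12 rad), for 0.2 s.
2. the transformer lies on it over the stud (all of step 1 and horizontal distance between toroid and stud_foot below 0.01 m and z of toroid in the frame of stud_foot between 0.003 and 0.009 m and angle between toroid's own z axis and vertical below 0.12 rad), for 0.2 s.
3. the smaller rubber pad lies on the transformer over the stud (all of step 2 and horizontal distance between narrow_pad and stud_foot below 0.009 m and z of narrow_pad in the frame of stud_foot between 0.027 and 0.033 m and angle between narrow_pad's own z axis and vertical below 0.12 rad), for 0.2 s.
4. the steel dish lies on top over the stud, rim upwards (all of step 3 and horizontal distance between dish and stud_foot below 0.009 m and z of dish in the frame of stud_foot between 0.033 and 0.039 m and angle between dish's own z axis and vertical below 0.12 rad), for 0.2 s.
At the end, for the whole second after the job is handed in: Over the stud, bottom to top: larger pad, transformer, smaller pad, dish rim up; centres within 9 mm (transformer 10 mm) of the stud axis, each flat within 0.12 rad, undersides 0, 6, 30 and 36 mm (within 3 mm) above the board, all at rest (all of step 4 and linear speed of each of wide_pad, toroid, narrow_pad, dish below 0.02 m/s); the robot touches nothing.
It fails at once if the relay is shifted more than 20 mm (distance of relay from where it was at the start of the episode above 0.02 m).
It fails at once if the roll of tape is shifted more than 20 mm (distance of tape_roll from where it was at the start of the episode above 0.02 m).
It also fails if it takes over 102 s, if anything falls off the work surface, if the arm or the gripper's body presses on something with over 40 N, if the wrist force passes 120 N, or if a joint passes its speed limit or range.

ROBOT

A 6-joint arm with a two-finger parallel gripper is mounted at the origin on the work surface. World frame = base frame: x ahead of the robot, y to its left, z up, the work surface at z = 0. Lengths are in m, angles in degrees, forces in N, time in s.
With the tool pointing down it reaches from about 0.4 to 0.825 m from the base axis. Payload 7 kg.
Tool frame: the origin (TCP) lies midway between the tips of the shut fingers; the grasp point (between the pads) lies ctrl.tcp_to_grasp behind it (ctrl.tcp_to_grasp is the distance from the TCP to the grasp point, in m); z points along the fingers, y is the line along which they close (so a half turn about z gives the same grasp; the last joint's range is limited). The gripper opens to 88 mm and grips with 3 to 60 N. Pads are 19 mm wide; open, the fingers measure 130 mm over their backs; the gripper's body (78 mm by 193 mm) begins 47 mm behind the grasp point.
Start: joints at [-54.081, 20.546, 0.682, 0, -70.136, -16.507], TCP at [0.224, -0.637, 0.227] pointing down, gripper open.
Joint ranges: [-176.03, 176.03], [-82.01, 121.73], [-58.28, 71.71], [-173.87, 95.51], [-174.79, -0.11], [-173.66, 173.66]. Speed limits (degrees/s): [136.94, 136.94, 172.46, 180, 180, 180].

INTERFACE

Orientations are given as [roll, pitch, yaw] about the fixed x, y, z axes, in that order (R = Rz(yaw) Ry(pitch) Rx(roll)).
In Python, from plant import ctrl, imaging, close_job gives the robot as it stands.
- The arm moves only by the shell command python3 -m crank 'ROWS'. ROWS is JSON, a list of rows, each a list of 3 entries, a list of its own where there are three numbers: the shift along the world's x, y, z in m, then the turn, a rotation vector about the world's x, y, z in degrees, then the opening, from -1 (shut) to 1 (fully open), so that 0 is half open. A call has 1 to 12 rows; each row shifts and turns the commanded pose from where the row before left it; what a row does not reach is not made up. A row lasts 1/10 s, in which the tool goes at most 50 mm and 8.59 degrees, less where a joint would pass 70% of its speed; a pose out of reach is approached as far as the arm can. A call is refused whole if a number of a shift passes 0.05 or a number of a turn 8.59, either way. A call with a gripper value outside its range is refused whole. The fingers move at their own pace and stop on an object; the grip force is fixed at half the most. Time passes only in rows, so rows that do not move let the fingers close. It gives the time, the measured TCP pose, the force, the opening and the grip force at its end, in the units of the state.
- ctrl.get_obs(): the state, without advancing time (a new reading comes with each control period).
- imaging.snapshot(name): name is "side" or "top" or "wrist"; returns (picture, depth): 384x512x3 uint8, blue, green, red; 384x512 float32, m along the optical axis (not along the pixel's ray), 0 where there is no reading.
- imaging.camera_model(name): a dict with "mtx" (3x3 intrinsics, pixels), "R" (3x3) and "t" (3): a world point X has camera coordinates R X + t. Camera axes: x right, y down, z forward; pixel columns grow to the right and rows downward; lengths in m; the calibration is good to about 2 mm. The wrist camera is an equidistant fisheye: a pixel r from the principal point sees the ray r / f radians off the axis. A picture is of the moment at which its call begins: read the wrist's pose just before it. camera_model takes no time and is no camera call; for the wrist camera it gives the pose at the moment of the call.
- close_job(): hands the job in; it is judged then, once.
The state is a dict: "clock": time; "joint_pos": joint angles; "qvel": joint speeds; "tau": joint torques, N m; "tool_pos": TCP position; "orientation": TCP orientation; "force": force on the tool from outside, world axes, zero at the start; "moment": the same for the moment, N m; "opening": finger opening in m; "gripper_force": force on a finger pad.
Only numpy, scipy, OpenCV 4.12 (cv2) and the standard library are available. Lean on these libraries where they do the work, as an engineer would, in place of code of your own. Each camera call takes 0.05 s, during which the arm holds its last target. There are 200 camera calls.

## Working session

There is one attempt and no reset: what is moved stays moved. The work goes in short steps, Python scripts to look and compute and a shell command to move; the robot and the scene stay as the last step left them, time stands still between calls to the robot, and variables do not carry over. Pictures are saved under pics/ and viewed, at most 20 in all, crops included, and the job is handed in when it is done.

```bash
ls; mkdir -p pics; python3 - <<'E'
from plant import ctrl, imaging
import cv2
o=ctrl.get_obs(); print(o, ctrl.tcp_to_grasp)
for n in("top","side"):
    p,d=imaging.snapshot(n); cv2.imwrite(f"pics/{n}0.png",p)
    import numpy as np; np.save(f"pics/{n}0d.npy",d)
    m=imaging.camera_model(n); print(n,m)
E
```

```text
pics
{'clock': 0.0, 'joint_pos': array([-5.40806004e+01,  2.05918465e+01,  6.32683043e-01, -1.99660104e-02,
       -7.01360883e+01, -1.65045309e+01]), 'qvel': array([ 0.02712155,  0.08688181, -0.10871037, -0.05980752,  0.0291837 ,
        0.01895725]), 'tau': array([-3.11994211e-05, -5.82718170e+01,  2.93067813e+01,  6.99763834e+00,
        6.82072263e-03, -1.55803073e-04]), 'tool_pos': array([ 0.22415147, -0.63616427,  0.22561025]), 'orientation': array([ 1.79903340e+02, -9.06693531e-03, -1.60591923e+02]), 'force': array([ 0.0629016 , -0.58094376,  0.3172278 ]), 'moment': array([0.0274197 , 0.00317423, 0.02074664]), 'gripper_force': 0.0, 'opening': 0.0879280849027761} 0.0188
top {'mtx': array([[383.60734853,   0.        , 252.51510072],
       [  0.        , 383.60734853, 198.99541138],
       [  0.        ,   0.        ,   1.        ]]), 'R': array([[-0.02420873, -0.99935803,  0.02640942],
       [-0.99661524,  0.02204945, -0.07919521],
       [ 0.07856206, -0.02823725, -0.99650924]]), 't': array([-0.0135145 ,  0.50796234,  1.04305107])}
side {'mtx': array([[479.2844551 ,   0.        , 256.77739507],
       [  0.        , 479.2844551 , 193.85172554],
       [  0.        ,   0.        ,   1.        ]]), 'R': array([[-0.99602334, -0.0890603 , -0.00240231],
       [-0.06171356,  0.70913141, -0.70237033],
       [ 0.06425687, -0.69942899, -0.71180766]]), 't': array([0.53404973, 0.05507835, 1.16568114])}
```

View pics/top0.png

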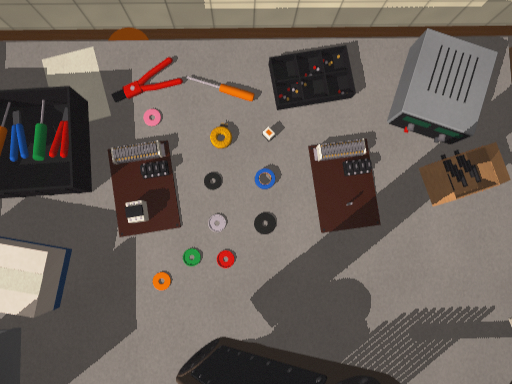

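View pics/side0.png

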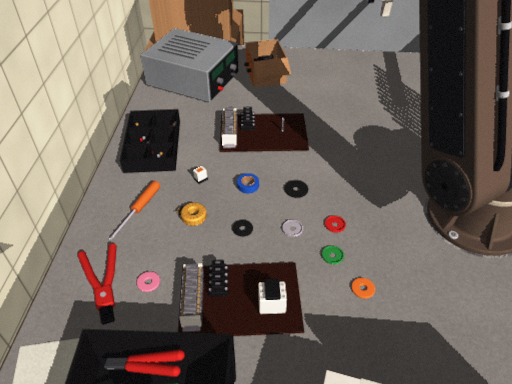

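The top view shows the stud board around (345,185) with its stud near (351,203). The parts are at: wide pad (265,223), narrow pad (213,181), toroid (220,137), steel dish (218,222), tape (265,178), relay (268,131). Next I measure them.

```bash
cat > h.py <<'E'
import cv2, numpy as np
from plant import ctrl, imaging
def cast(m,uv,z):
    "pixel -> world point on plane z (pinhole camera)"
    r=np.linalg.solve(m["mtx"],[uv[0],uv[1],1.]); d=m["R"].T@r; c=-m["R"].T@m["t"]
    return c+d*(z-c[2])/d[2]
def proj(m,X):
    p=m["mtx"]@(m["R"]@np.asarray(X)+m["t"]); return p[:2]/p[2]
def blob(mask,seed,rad=30):
    "largest contour of the mask near the seed"
    w=np.zeros_like(mask); cv2.circle(w,tuple(int(v) for v in seed),rad,255,-1)
    c,_=cv2.findContours(mask&w,cv2.RETR_EXTERNAL,cv2.CHAIN_APPROX_NONE)
    return max(c,key=cv2.contourArea)
E
python3 - <<'E'
from h import *
seeds={"top":dict(wide=(265,223),narrow=(213,181),toroid=(220,137),dish=(218,222)),
"side":dict(wide=(296,188),narrow=(243,228),toroid=(193,214),dish=(292,228))}
zs=dict(wide=.006,narrow=.006,toroid=.024,dish=.006)
for n in("top","side"):
    p=cv2.imread(f"pics/{n}0.png"); m=imaging.camera_model(n); hsv=cv2.cvtColor(p,cv2.COLOR_BGR2HSV)
    for k,s in seeds[n].items():
        if k in("wide","narrow"): M=cv2.inRange(hsv,(0,0,0),(180,255,70))
        elif k=="toroid": M=cv2.inRange(hsv,(12,110,60),(35,255,255))
        else:
            M=cv2.inRange(hsv,(0,0,140),(180,70,255)); 
        c=blob(M,s,22)
        e=cv2.fitEllipse(cv2.convexHull(c)); z=zs[k]*(.5 if k=="toroid" else 1)
        print(n,k,np.round(e,1).tolist() if 0 else [round(v,1) for v in (*e[0],*e[1])],np.round(cast(m,e[0],z),4))
    q=p[125:240,290:400] if n=="top" else p[95:165,205:320]
    cv2.imwrite(f"pics/{n}_b.png",cv2.resize(q,None,fx=5,fy=5,interpolation=cv2.INTER_CUBIC))
m=imaging.camera_model("wrist");print(m)
p,d=imaging.snapshot("wrist"); cv2.imwrite("pics/w0.png",p)
E
```

```text
top wide [264.7, 222.7, 21.0, 21.7] [ 0.4413 -0.0583  0.006 ]
top narrow [212.7, 180.4, 17.0, 17.4] [0.5635 0.0852 0.006 ]
top toroid [220.6, 136.9, 22.1, 22.4] [0.6859 0.0603 0.012 ]
top dish [218.0, 222.0, 43.8, 43.8] [0.4464 0.0722 0.006 ]
side wide [295.5, 188.4, 17.2, 24.1] [ 0.4414 -0.053   0.006 ]
side narrow [241.9, 227.6, 16.3, 20.9] [0.5634 0.0901 0.006 ]
side toroid [193.1, 213.7, 23.5, 26.5] [0.685  0.0615 0.012 ]
side dish [299.0, 229.8, 27.8, 31.7] [0.4287 0.0849 0.006 ]
{'mtx': array([[297.31863964,   0.        , 254.02012536],
       [  0.        , 297.31863964, 189.79932562],
       [  0.        ,   0.        ,   1.        ]]), 'R': array([[-0.33221364,  0.94319929,  0.00303275],
       [ 0.90012894,  0.31607952,  0.2997693 ],
       [ 0.28178359,  0.10231732, -0.9540069 ]]), 't': array([ 0.67476918, -0.03722652,  0.39272441])}
```

View pics/top_b.png

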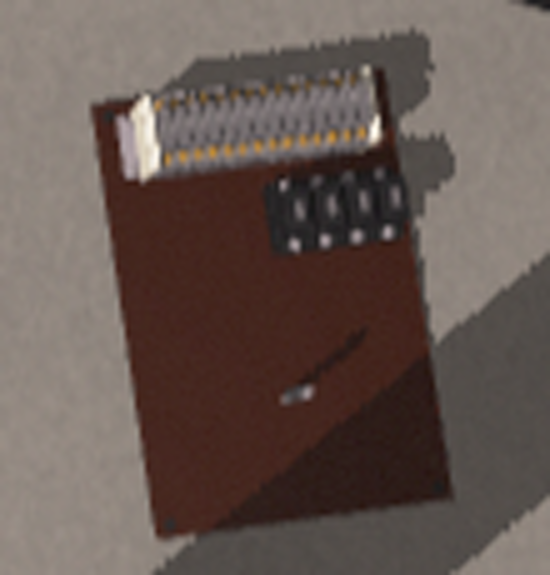

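View pics/w0.png

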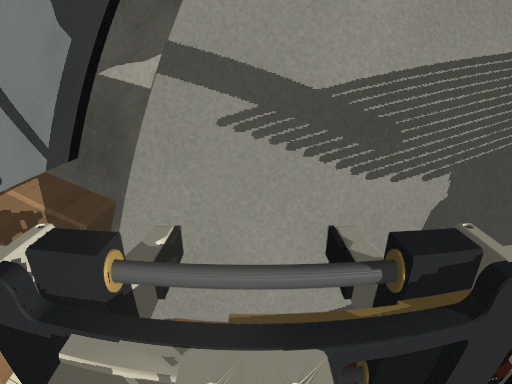

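```bash
python3 - <<'E'
from h import *
m=imaging.camera_model("top")
z=lambda u,v:(290+u/5-.4,125+v/5-.4)
P={k:cast(m,z(*q),.006) for k,q in dict(a=(158,538),b=(452,497),c=(95,103),foot=(283,398)).items()}
for k in P: print(k,P[k].round(4))
print("tip",cast(m,z(312,391),.053).round(4))
v=P['c']-P['a']; yaw=np.arctan2(v[1],v[0]); w=P['b']-P['a']; print(np.degrees(yaw),np.linalg.norm(v),np.linalg.norm(w),np.degrees(np.arctan2(w[1],w[0])))
ctr=(P['c']+P['b'])/2; print("stud from board",ctr-.055*np.array([np.cos(yaw),np.sin(yaw),0]))
ms=imaging.camera_model("side")
for X in ([.477,-.29,.006],[.477,-.29,.053]): print("side px",proj(ms,X))
t=cv2.imread("pics/top0.png")[105:240,190:300]; s=cv2.imread("pics/side0.png")[95:250,165:325]
t=cv2.resize(t,None,fx=4,fy=4,interpolation=cv2.INTER_CUBIC); s=cv2.resize(s,(350,340),interpolation=cv2.INTER_CUBIC)
o=np.zeros((540,790,3),np.uint8); o[:,:440]=t; o[:340,440:]=s; cv2.imwrite("pics/c1.png",o)
E
```

```text
a [ 0.411 -0.216  0.006]
b [ 0.43   -0.3835  0.006 ]
c [ 0.659  -0.1894  0.006 ]
foot [ 0.488 -0.29   0.006]
tip [ 0.4887 -0.293   0.053 ]
6.12314014777283 0.2493839264732217 0.16855092600119248 -83.54291747027285
stud from board [ 0.48979673 -0.29231377  0.006     ]
side px [285.90072429 130.55347578]
side px [286.57662947 117.37662594]
```

View pics/c1.png

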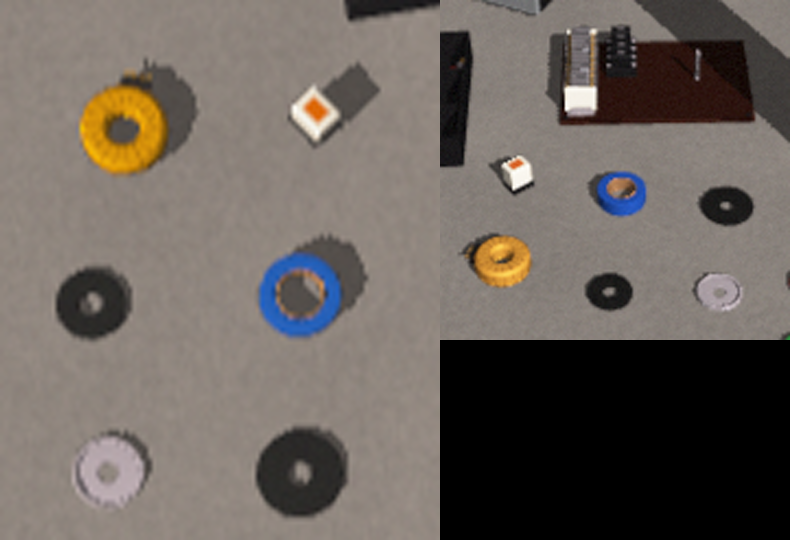

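The crop shows the toroid at (122,128) with its terminal pointing away from the robot and slightly right, the dish at (110,469), wide pad at (301,471), and stud in the side view at (697,52–80). That's good enough to set out for the wide pad.

```bash
python3 -m crank '[[[0.0165,0.044,-0.006],[0,0,-1.2],1],[[0.0165,0.044,-0.006],[0,0,-1.2],1],[[0.0165,0.044,-0.006],[0,0,-1.2],1],[[0.0165,0.044,-0.006],[0,0,-1.2],1],[[0.0165,0.044,-0.006],[0,0,-1.2],1],[[0.0165,0.044,-0.006],[0,0,-1.2],1],[[0.0165,0.044,-0.006],[0,0,-1.2],1],[[0.0165,0.044,-0.006],[0,0,-1.2],1],[[0.0165,0.044,-0.006],[0,0,-1.2],1],[[0.0165,0.044,-0.006],[0,0,-1.2],1],[[0.0165,0.044,-0.006],[0,0,-1.2],1],[[0.0165,0.044,-0.006],[0,0,0],1]]'
python3 -m crank '[[[0.018,0.048,-0.01],[0,0,0],1],[[0,0,0],[0,0,0],1],[[0,0,0],[0,0,0],1],[[0,0,0],[0,0,0],1]]'
cat >> h.py <<'E'
def wcast(m,uv,z):
    "wrist fisheye pixel -> world point on plane z"
    K=m["mtx"]; a=(np.asarray(uv,float)-K[:2,2])/K[0,0]; r=np.hypot(*a)
    v=np.array([0,0,1.]) if r<1e-9 else np.array([*(a/r*np.sin(r)),np.cos(r)])
    d=m["R"].T@v; c=-m["R"].T@m["t"]; return c+d*(z-c[2])/d[2]
def wproj(m,X):
    v=m["R"]@np.asarray(X)+m["t"]; rho=np.hypot(v[0],v[1]); t=np.arctan2(rho,v[2])
    return m["mtx"][:2,2]+m["mtx"][0,0]*t*v[:2]/rho
def look(name):
    o=ctrl.get_obs(); m=imaging.camera_model("wrist"); p,d=imaging.snapshot("wrist"); cv2.imwrite(f"pics/{name}.png",p)
    print("t",round(o["clock"],2),"tcp",o["tool_pos"].round(4),"yaw",o["orientation"].round(1)); return o,m,p,d
E
python3 - <<'E'
from h import *
o,m,p,d=look("w1"); print(wproj(m,[.441,-.057,.006]),wproj(m,o["tool_pos"]))
E
```

```text
clock: 1.35
tool_pos: [0.4226, -0.1067, 0.1546]
orientation: [180.0, 0.0, -173.8]
force: [1.5, -0.1, -0.0]
opening: 0.0878
gripper_force: 0.0
clock: 1.75
tool_pos: [0.4392, -0.0631, 0.145]
orientation: [-180.0, -0.0, -173.8]
force: [-0.3, -0.7, -0.7]
opening: 0.0874
gripper_force: 0.0
t 1.75 tcp [ 0.4392 -0.0631  0.145 ] yaw [-180.    -0.  -173.8]
[260.46817497 181.84274486] [255.83179448 241.73241909]
```

View pics/w1.png

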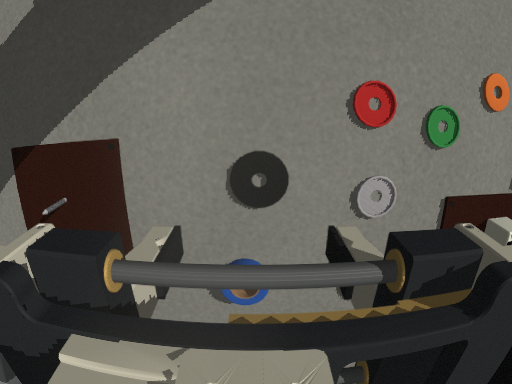

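The wrist view shows the wide pad at (258,180), the steel dish at (376,197) and the stud at (44–66, 213–199).

```bash
cat >> h.py <<'E'
def ring(m,p,X,z,lo,hi,rad=45,inv=False):
    "re-find a ring near world X: mask colour, hull, cast its edge onto plane z, circle"
    s=wproj(m,X) if len(X)==3 else X
    M=cv2.inRange(cv2.cvtColor(p,cv2.COLOR_BGR2HSV),lo,hi)
    c=cv2.convexHull(blob(M,s,rad))
    W=np.array([wcast(m,q[0],z)[:2] for q in c]); (x,y),r=cv2.minEnclosingCircle((W*1000).astype(np.float32))
    e=cv2.fitEllipse((W*1000).astype(np.float32))
    print("circle",np.round([x,y,2*r],1),"ellipse",np.round([*e[0],*e[1]],1)); return np.array(e[0])/1000
E
python3 - <<'E'
from h import *
m=imaging.camera_model("wrist"); p=cv2.imread("pics/w1.png")
for v in (45,55,65,75): ring(m,p,(258,180),.006,(0,0,0),(180,255,v),38)
for v in (115,130,145): ring(m,p,(376,197),.006,(0,0,v),(180,60,255),24)
print(wcast(m,(43,213),.006),wcast(m,(66,199),.053))
ms=imaging.camera_model("side"); print(cast(ms,(282.5,131.5),.006),cast(ms,(282.5,118),.053))
E
```

```text
circle [438.9 -59.5  60.1] ellipse [439.  -59.5  59.7  59.8]
circle [439.1 -59.8  61. ] ellipse [439.1 -59.6  60.3  60.6]
circle [439.6 -60.2  62.6] ellipse [439.4 -60.   61.1  62. ]
circle [440.7 -61.5  66.3] ellipse [440.2 -61.5  61.2  66.3]
circle [444.7  75.1  63.1] ellipse [444.3  76.4  51.1  62.9]
circle [443.6  75.7  49.5] ellipse [443.6  75.4  48.3  49.3]
circle [443.3  75.1  48. ] ellipse [443.3  74.9  46.4  47.9]
[ 0.51142619 -0.33409648  0.006     ] [ 0.46632445 -0.25666172  0.053     ]
[ 0.48663002 -0.28471231  0.006     ] [ 0.48838299 -0.28606065  0.053     ]
```

```bash
python3 -m crank '[[[0,0.003,-0.035],[0,0,0],1],[[0,0,-0.035],[0,0,0],1],[[0,0,-0.035],[0,0,0],1],[[0,0,-0.025],[0,0,0],1],[[0,0,-0.01],[0,0,0],1],[[0,0,-0.003],[0,0,0],1],[[0,0,0],[0,0,0],-1],[[0,0,0],[0,0,0],-1],[[0,0,0],[0,0,0],-1],[[0,0,0],[0,0,0],-1],[[0,0,0],[0,0,0],-1],[[0,0,0],[0,0,0],-1]]'
```

```text
clock: 3.0
tool_pos: [0.4402, -0.0594, 0.0028]
orientation: [180.0, 0.1, -173.8]
force: [-1.3, 0.4, 7.1]
opening: 0.0596
gripper_force: 30.0
```

```bash
python3 -m crank '[[[0,0,0.03],[0,0,0],-1],[[0,0,0.035],[0,0,0],-1],[[0.005,-0.01,0.035],[0,0,0],-1],[[0.01,-0.035,0.03],[0,0,0],-1],[[0.01,-0.035,0.007],[0,0,0],-1],[[0.01,-0.035,0],[0,0,0],-1],[[0.01,-0.035,0],[0,0,0],-1],[[0.01,-0.035,0],[0,0,0],-1],[[0.01,-0.035,0],[0,0,0],-1],[[0.005,-0.009,0],[0,0,0],-1],[[0,0,0],[0,0,0],-1],[[0,0,0],[0,0,0],-1]]'
python3 - <<'E'
from h import *
o,m,p,d=look("w2"); print(wproj(m,[.488,-.29,.006]),wproj(m,[.488,-.29,.053]))
E
```

```text
clock: 4.2
tool_pos: [0.509, -0.2882, 0.1387]
orientation: [180.0, -0.0, -173.8]
force: [-0.5, 0.8, -0.7]
opening: 0.06
gripper_force: 30.0
t 4.2 tcp [ 0.509  -0.2882  0.1387] yaw [ 180.    -0.  -173.8]
[255.28283863 160.82132137] [255.63887196 172.20594274]
```

View pics/w2.png

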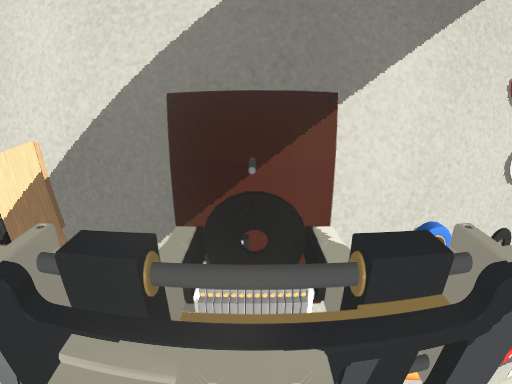

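The stud shows at (252,160)–(252,172), and the held pad's hole at (255,240).

```bash
python3 - <<'E'
from h import *
m=imaging.camera_model("wrist"); p=cv2.imread("pics/w2.png")
print("foot",wcast(m,(252,159.5),.006),"tip",wcast(m,(252,171.5),.053))
ring(m,p,(255,240),.142,(0,0,0),(180,255,60),60)
print("hole",wcast(m,(255.5,239.5),.142)); 
z=cv2.resize(p[130:280,180:330],None,fx=4,fy=4,interpolation=cv2.INTER_CUBIC); cv2.imwrite("pics/w2z.png",z)
E
```

```text
foot [ 0.48715396 -0.29308015  0.006     ] tip [ 0.4878554  -0.29279561  0.053     ]
circle [ 510.9 -288.2   71.8] ellipse [ 506.7 -288.8   57.6   72.7]
hole [ 0.50611234 -0.28841359  0.142     ]
```

View pics/w2z.png

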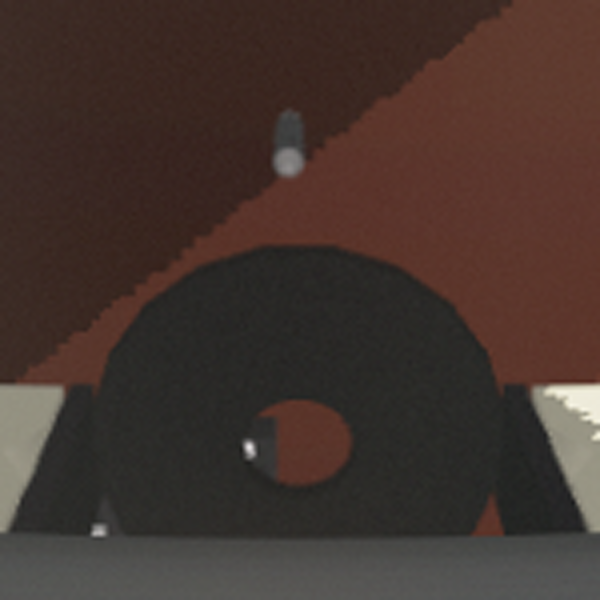

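```bash
python3 -m crank '[[[-0.018,-0.0045,-0.02],[0,0,0],-1],[[0,0,-0.03],[0,0,0],-1],[[0,0,-0.025],[0,0,0],-1],[[0,0,0],[0,0,0],-1],[[0,0,0],[0,0,0],-1]]'
python3 - <<'E'
from h import *
o,m,p,d=look("w3")
cv2.imwrite("pics/w3z.png",cv2.resize(p[180:280,205:305],None,fx=5,fy=5,interpolation=cv2.INTER_CUBIC))
E
```

```text
clock: 4.75
tool_pos: [0.4917, -0.2925, 0.0647]
orientation: [-180.0, -0.0, -173.7]
force: [0.2, -0.1, 0.5]
opening: 0.0601
gripper_force: 30.0
t 4.75 tcp [ 0.4917 -0.2925  0.0647] yaw [-180.    -0.  -173.7]
```

View pics/w3z.png

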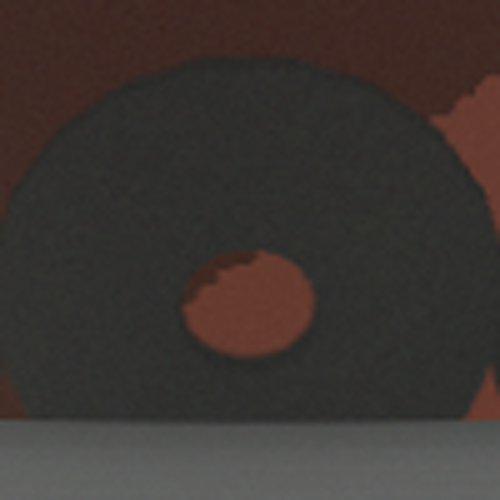

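```bash
python3 -m crank '[[[-0.001,0,-0.006],[0,0,0],-1],[[0,0,-0.006],[0,0,0],-1],[[0,0,-0.005],[0,0,0],-1],[[0,0,0],[0,0,0],-1]]'
```

```text
clock: 5.2
tool_pos: [0.49, -0.293, 0.0463]
orientation: [180.0, -0.1, -173.8]
force: [-0.7, 0.3, 0.5]
opening: 0.0599
gripper_force: 30.0
```

No contact force with the pad below the stud tip, so it is threaded. Next: lower, release and retreat.

```bash
python3 -m crank '[[[0,0,-0.012],[0,0,0],-1],[[0,0,-0.012],[0,0,0],-1],[[0,0,-0.009],[0,0,0],-1],[[0,0,-0.003],[0,0,0],-1],[[0,0,0],[0,0,0],-1],[[0,0,0],[0,0,0],0.8],[[0,0,0],[0,0,0],0.8],[[0,0,0],[0,0,0],0.8],[[0,0,0],[0,0,0],0.8]]'
python3 -m crank '[[[0,0,0.02],[0,0,0],0.8],[[0,0,0.03],[0,0,0],1],[[0,0,0.04],[0,0,0],1],[[0,0,0.045],[0,0,0],1],[[0,0,0],[0,0,0],1],[[0,0,0],[0,0,0],1]]'
python3 - <<'E'
from h import *
o,m,p,d=look("w4"); a=p[120:260,150:350]
cv2.imwrite("pics/w4z.png",cv2.resize(a,None,fx=3,fy=3,interpolation=cv2.INTER_CUBIC))
E
```

```text
clock: 6.1
tool_pos: [0.4907, -0.2932, 0.0114]
orientation: [-180.0, 0.0, -173.8]
force: [0.8, -0.4, 0.6]
opening: 0.0781
gripper_force: 0.0
clock: 6.7
tool_pos: [0.4913, -0.2932, 0.1476]
orientation: [-179.9, 0.2, -173.8]
force: [0.9, 0.1, -0.4]
opening: 0.0879
gripper_force: 0.0
t 6.7 tcp [ 0.4913 -0.2932  0.1476] yaw [-179.9    0.2 -173.8]
```

View pics/w4z.png

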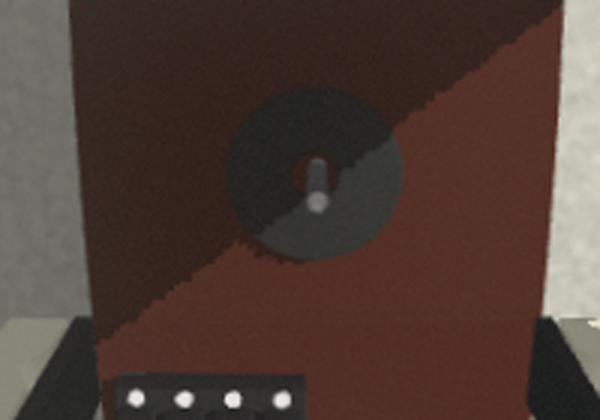

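The pad lies flat around the stud, with its ring centred near (314,172) in the zoom and the foot near (317,165). Next is the toroid.

```bash
python3 -m crank '[[[0.016,0.029,0],[0,0,-1.7],1],[[0.016,0.029,0],[0,0,-1.7],1],[[0.016,0.029,0],[0,0,-1.7],1],[[0.016,0.029,0],[0,0,-1.7],1],[[0.016,0.029,0],[0,0,-1.7],1],[[0.016,0.029,0],[0,0,-1.7],1],[[0.016,0.029,0],[0,0,-1.7],1],[[0.016,0.029,0],[0,0,-1.7],1],[[0.016,0.029,0],[0,0,-1.7],1],[[0.016,0.029,0],[0,0,-1.7],1],[[0.016,0.029,0],[0,0,-1.7],1],[[0.016,0.029,0],[0,0,-1.7],1]]'
python3 -m crank '[[[0,0,0],[0,0,0],1],[[0,0,0],[0,0,0],1]]'
python3 - <<'E'
from h import *
m4=None
o,m,p,d=look("w5"); print(wproj(m,[.686,.060,.024]))
hs=cv2.cvtColor(p,cv2.COLOR_BGR2HSV)
ring(m,p,(.686,.060,.024),.024,(15,120,60),(35,255,255),50)
ring(m,p,(.686,.060,.024),.012,(15,120,60),(35,255,255),50)
E
```

```text
clock: 7.95
tool_pos: [0.6821, 0.0559, 0.1439]
orientation: [-179.9, -0.2, 165.7]
force: [0.2, -1.0, -0.6]
opening: 0.0876
gripper_force: 0.0
clock: 8.15
tool_pos: [0.6817, 0.0553, 0.1437]
orientation: [-179.9, -0.2, 165.9]
force: [-0.2, -1.0, -1.4]
opening: 0.0878
gripper_force: 0.0
t 8.15 tcp [0.6817 0.0553 0.1437] yaw [-179.9   -0.2  165.9]
[261.05427294 187.75431705]
circle [682.2  59.8  62.6] ellipse [682.1  59.3  59.7  62.4]
circle [685.6  59.2  65.3] ellipse [685.6  58.7  62.3  65.1]
```

View pics/w5.png

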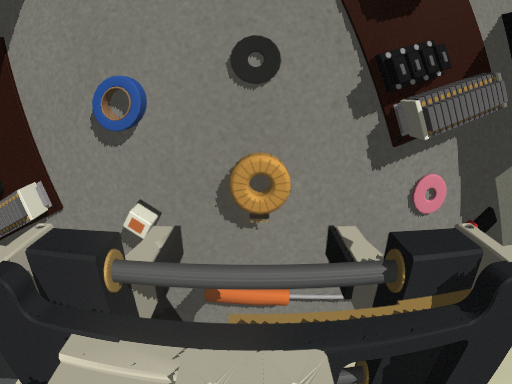

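The toroid is at (261,183) with its terminal block straight below at (260,215), so the fingers already close across its y. Now I grip it.

```bash
python3 -m crank '[[[0.0025,0.004,-0.035],[0,0,0],1],[[0,0,-0.035],[0,0,0],1],[[0,0,-0.035],[0,0,0],1],[[0,0,-0.022],[0,0,0],1],[[0,0,-0.01],[0,0,0],1],[[0,0,0],[0,0,0],-1],[[0,0,0],[0,0,0],-1],[[0,0,0],[0,0,0],-1],[[0,0,0],[0,0,0],-1],[[0,0,0],[0,0,0],-1],[[0,0,0],[0,0,0],-1]]'
python3 -m crank '[[[0,0,0.01],[0,0,0],-1],[[0,0,0.03],[0,0,0],-1],[[0,0,0.04],[0,0,0],-1],[[0,0,0.04],[0,0,0],-1],[[0,0,0.03],[0,0,0],-1],[[0,0,0],[0,0,0],-1]]'
python3 - <<'E'
from h import *
m=imaging.camera_model("wrist")
print(imaging.camera_model("wrist")["R"][2])
E
```

```text
clock: 9.3
tool_pos: [0.686, 0.0591, 0.0106]
orientation: [179.9, 0.1, 165.8]
force: [-0.6, 0.1, 6.5]
opening: 0.0617
gripper_force: 30.0
clock: 9.9
tool_pos: [0.6874, 0.0593, 0.1651]
orientation: [179.8, 0.4, 165.8]
force: [0.4, 0.1, -1.5]
opening: 0.0616
gripper_force: 30.0
[ 0.29805441 -0.06953721 -0.95201268]
```

```bash
python3 -m crank '[[[-0.0165,-0.0293,0],[0,0,1.7],-1],[[-0.0165,-0.0293,0],[0,0,1.7],-1],[[-0.0165,-0.0293,0],[0,0,1.7],-1],[[-0.0165,-0.0293,0],[0,0,1.7],-1],[[-0.0165,-0.0293,0],[0,0,1.7],-1],[[-0.0165,-0.0293,0],[0,0,1.7],-1],[[-0.0165,-0.0293,0],[0,0,1.7],-1],[[-0.0165,-0.0293,0],[0,0,1.7],-1],[[-0.0165,-0.0293,0],[0,0,1.7],-1],[[-0.0165,-0.0293,0],[0,0,1.7],-1],[[-0.0165,-0.0293,0],[0,0,1.7],-1],[[-0.0165,-0.0293,0],[0,0,1.7],-1]]'
python3 -m crank '[[[0,0,-0.03],[0,0,0],-1],[[0,0,-0.03],[0,0,0],-1],[[0,0,-0.02],[0,0,0],-1],[[0,0,0],[0,0,0],-1],[[0,0,0],[0,0,0],-1]]'
python3 - <<'E'
from h import *
m4=imaging.camera_model("wrist")
o,m,p,d=look("w6"); print("hole px",wproj(m,np.append(o["tool_pos"][:2],o["tool_pos"][2]+.0134)))
s,_=imaging.snapshot("side"); cv2.imwrite("pics/s6.png",s); s=cv2.resize(s[70:170,215:315],None,fx=4,fy=4,interpolation=cv2.INTER_CUBIC)
q=cv2.resize(p[170:290,205:305],(333,400),interpolation=cv2.INTER_CUBIC); cv2.imwrite("pics/c6.png",np.hstack([s,q]))
E
```

```text
clock: 11.1
tool_pos: [0.4854, -0.2934, 0.1584]
orientation: [179.9, -0.1, -173.7]
force: [0.4, -0.9, -2.3]
opening: 0.0616
gripper_force: 30.0
clock: 11.6
tool_pos: [0.4868, -0.2927, 0.079]
orientation: [180.0, -0.1, -173.8]
force: [0.8, 0.0, -2.1]
opening: 0.0619
gripper_force: 30.0
t 11.6 tcp [ 0.4868 -0.2927  0.079 ] yaw [ 1.800e+02 -1.000e-01 -1.738e+02]
hole px [256.01593622 252.7101299 ]
```

View pics/c6.png

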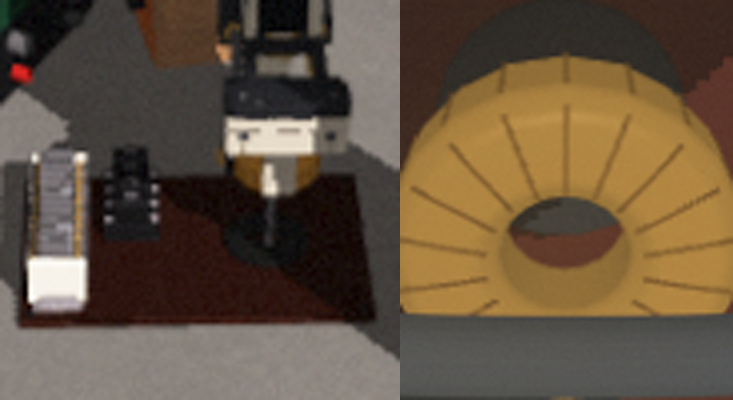

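The side view shows the toroid slightly right (−x) of the stud (273 against 269 in the zoom). The wrist view puts its hole at row ≈246 against 253 for the TCP, so I shift +4 mm in x and lower.

```bash
python3 -m crank '[[[0.004,0,-0.012],[0,0,0],-1],[[0,0,-0.012],[0,0,0],-1],[[0,0,-0.01],[0,0,0],-1],[[0,0,0],[0,0,0],-1]]'
```

```text
clock: 12.1
tool_pos: [0.4896, -0.2923, 0.0429]
orientation: [179.9, -0.2, -173.8]
force: [-0.7, -0.2, -3.4]
opening: 0.0616
gripper_force: 30.0
```

```bash
python3 -m crank '[[[0,0,-0.009],[0,0,0],-1],[[0,0,-0.007],[0,0,0],-1],[[0,0,-0.003],[0,0,0],-1],[[0,0,0],[0,0,0],-1],[[0,0,0],[0,0,0],-1]]'
```

```text
clock: 12.6
tool_pos: [0.4912, -0.2928, 0.0261]
orientation: [-180.0, 0.0, -173.8]
force: [-0.2, 0.8, -1.8]
opening: 0.0621
gripper_force: 30.0
```

```bash
python3 -m crank '[[[0,0,-0.003],[0,0,0],-1],[[0,0,0],[0,0,0],-1],[[0,0,0],[0,0,0],-1]]'
```

```text
clock: 12.9
tool_pos: [0.4911, -0.2928, 0.0231]
orientation: [-180.0, 0.0, -173.8]
force: [-0.0, -0.2, -1.8]
opening: 0.0615
gripper_force: 30.0
```

```bash
python3 -m crank '[[[0,0,0],[0,0,0],0.8],[[0,0,0],[0,0,0],0.8],[[0,0,0],[0,0,0],0.8],[[0,0,0.02],[0,0,0],0.8],[[0,0,0.03],[0,0,0],1],[[0,0,0.04],[0,0,0],1],[[0,0,0.04],[0,0,0],1],[[0,0,0],[0,0,0],1],[[0,0,0],[0,0,0],1]]'
python3 - <<'E'
from h import *
o,m,p,d=look("w7"); print(wproj(m,[.488,-.2925,.036]))
ring(m,p,(.488,-.2925,.036),.024,(15,100,40),(35,255,255),60)
q=wproj(m,[.488,-.2925,.036]).astype(int); cv2.imwrite("pics/w7z.png",cv2.resize(p[q[1]-55:q[1]+55,q[0]-55:q[0]+55],None,fx=4,fy=4,interpolation=cv2.INTER_CUBIC)); print(q)
E
```

```text
clock: 13.8
tool_pos: [0.4917, -0.2929, 0.1544]
orientation: [-179.9, 0.2, -173.8]
force: [0.3, 0.5, -1.2]
opening: 0.0876
gripper_force: 0.0
t 13.8 tcp [ 0.4917 -0.2929  0.1544] yaw [-179.9    0.2 -173.8]
[255.82343972 181.08037715]
circle [ 490.3 -293.4   67.2] ellipse [ 490.5 -293.7   64.    66.9]
[255 181]
```

View pics/w7z.png

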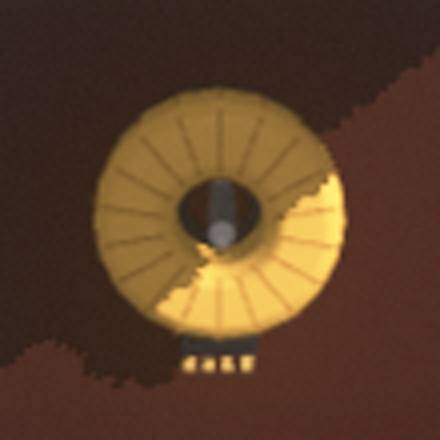

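```bash
python3 -m crank '[[[0.006,0.03,0],[0,0,0],1],[[0.006,0.032,0],[0,0,0],1],[[0.006,0.032,0],[0,0,0],1],[[0.006,0.032,0],[0,0,0],1],[[0.006,0.032,0],[0,0,0],1],[[0.006,0.032,0],[0,0,0],1],[[0.006,0.032,0],[0,0,0],1],[[0.006,0.032,0],[0,0,0],1],[[0.006,0.032,0],[0,0,0],1],[[0.006,0.032,0],[0,0,0],1],[[0.006,0.032,0],[0,0,0],1],[[0.006,0.03,0],[0,0,0],1]]'
python3 -m crank '[[[0,0,0],[0,0,0],1],[[0,0,0],[0,0,0],1]]'
python3 - <<'E'
from h import *
o,m,p,d=look("w8"); q=wproj(m,[.5635,.087,.006]); print(q)
for v in (50,58,66): ring(m,p,q,.006,(0,0,0),(180,255,v),34)
E
```

```text
clock: 15.05
tool_pos: [0.5624, 0.0884, 0.1515]
orientation: [-180.0, -0.1, -173.8]
force: [0.2, -1.0, -0.3]
opening: 0.0879
gripper_force: 0.0
clock: 15.25
tool_pos: [0.5623, 0.0876, 0.1514]
orientation: [-179.9, -0.2, -173.7]
force: [-0.2, 0.2, -0.9]
opening: 0.0878
gripper_force: 0.0
t 15.25 tcp [0.5623 0.0876 0.1514] yaw [-179.9   -0.2 -173.7]
[254.22504226 179.23523453]
circle [561.9  84.8  48.2] ellipse [561.9  84.9  47.5  47.9]
circle [561.8  84.9  48.7] ellipse [561.8  84.9  48.1  48.3]
circle [561.9  84.8  49.4] ellipse [561.9  84.8  48.7  48.9]
```

The toroid sits flat and centred on the stud, hole near (220,213) with the stud inside. The narrow pad is at (0.562, 0.085), so I grip it next.

```bash
python3 -m crank '[[[0,-0.003,-0.035],[0,0,0],1],[[0,0,-0.035],[0,0,0],1],[[0,0,-0.035],[0,0,0],1],[[0,0,-0.025],[0,0,0],1],[[0,0,-0.012],[0,0,0],1],[[0,0,-0.005],[0,0,0],1],[[0,0,0],[0,0,0],1],[[0,0,0],[0,0,0],1]]'
```

```text
clock: 16.1
tool_pos: [0.5638, 0.0844, 0.0071]
orientation: [180.0, 0.1, -173.8]
force: [-0.2, 0.2, 0.3]
opening: 0.0878
gripper_force: 0.0
```

```bash
python3 -m crank '[[[-0.001,0,-0.004],[0,0,0],1],[[0,0,0],[0,0,-0],-1],[[0,0,0],[0,0,0],-1],[[0,0,0],[0,0,0],-1],[[0,0,0],[0,0,0],-1],[[0,0,0],[0,0,0],-1],[[0,0,0],[0,0,0],-1],[[0,0,0],[0,0,0],-1]]'
```

```text
clock: 16.9
tool_pos: [0.5621, 0.0843, 0.0021]
orientation: [180.0, 0.0, -173.8]
force: [0.6, -1.1, 1.5]
opening: 0.0476
gripper_force: 30.0
```

```bash
python3 -m crank '[[[0,0,0.03],[0,0,0],-1],[[0,0,0.04],[0,0,0],-1],[[0,0,0.04],[0,0,0],-1],[[-0.005,-0.02,0.028],[0,0,0],-1],[[-0.005,-0.035,0],[0,0,0],-1],[[-0.005,-0.035,0],[0,0,0],-1],[[-0.005,-0.035,0],[0,0,0],-1],[[-0.005,-0.035,0],[0,0,0],-1],[[-0.005,-0.035,0],[0,0,0],-1],[[-0.005,-0.035,0],[0,0,0],-1],[[-0.005,-0.035,0],[0,0,0],-1],[[-0.005,-0.035,0],[0,0,0],-1]]'
python3 -m crank '[[[-0.005,-0.035,0],[0,0,0],-1],[[-0.005,-0.035,0],[0,0,0],-1],[[0,-0.007,0],[0,0,0],-1],[[0,0,0],[0,0,0],-1],[[0,0,0],[0,0,0],-1]]'
python3 - <<'E'
from h import *
o,m,p,d=look("w9"); print(wproj(m,[.488,-.2925,.053]))
cv2.imwrite("pics/w9z.png",cv2.resize(p[130:280,180:330],None,fx=4,fy=4,interpolation=cv2.INTER_CUBIC))
E
```

```text
clock: 18.1
tool_pos: [0.5165, -0.2171, 0.14]
orientation: [180.0, 0.0, -173.8]
force: [0.4, 0.0, -0.9]
opening: 0.0476
gripper_force: 30.0
clock: 18.6
tool_pos: [0.5069, -0.2923, 0.1398]
orientation: [180.0, -0.0, -173.8]
force: [0.6, 0.0, 0.7]
opening: 0.0478
gripper_force: 30.0
t 18.6 tcp [ 0.5069 -0.2923  0.1398] yaw [ 180.    -0.  -173.8]
[257.26177557 174.46886639]
```

View pics/w9z.png

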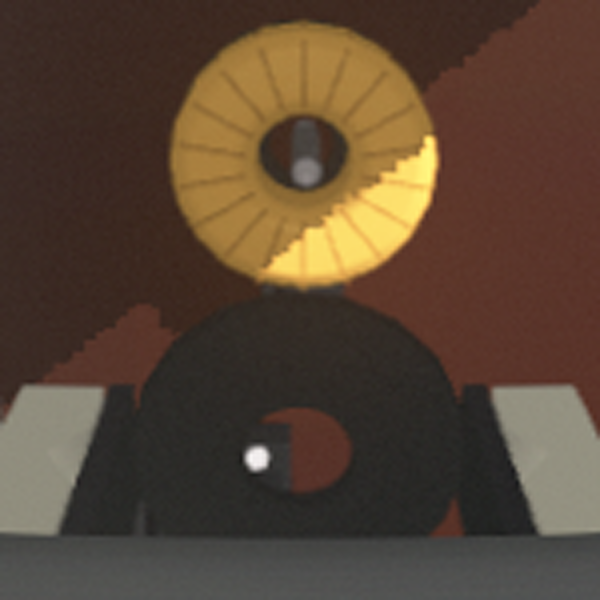

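The stud tip is at (307,172) and the held pad's hole at (299,450) in the zoom.

```bash
python3 - <<'E'
from h import *
m=imaging.camera_model("wrist")
print(wcast(m,(256.4,172.6),.053), wcast(m,(254.4,242.1),.1437))
E
```

```text
[ 0.48667001 -0.29307579  0.053     ] [ 0.50551494 -0.29300722  0.1437    ]
```

```bash
python3 -m crank '[[[-0.0185,0,-0.02],[0,0,0],-1],[[0,0,-0.03],[0,0,0],-1],[[0,0,-0.03],[0,0,0],-1],[[0,0,-0.005],[0,0,0],-1],[[0,0,-0.005],[0,0,0],-1],[[0,0,-0.003],[0,0,0],-1],[[0,0,0],[0,0,0],-1],[[0,0,0],[0,0,0],-1]]'
python3 - <<'E'
from h import *
o,m,p,d=look("w10"); print(o["force"])
s,_=imaging.snapshot("side"); s=cv2.resize(s[70:170,215:315],None,fx=4,fy=4,interpolation=cv2.INTER_CUBIC)
q=cv2.resize(p[170:290,205:305],(333,400),interpolation=cv2.INTER_CUBIC); cv2.imwrite("pics/c10.png",np.hstack([s,q]))
E
```

```text
clock: 19.45
tool_pos: [0.4892, -0.2929, 0.048]
orientation: [-180.0, 0.1, -173.8]
force: [0.0, -0.0, -0.6]
opening: 0.0481
gripper_force: 30.0
t 19.45 tcp [ 0.4892 -0.2929  0.048 ] yaw [-1.800e+02  1.000e-01 -1.738e+02]
[ 0.04804124 -0.02712611 -0.63540978]
```

View pics/c10.png

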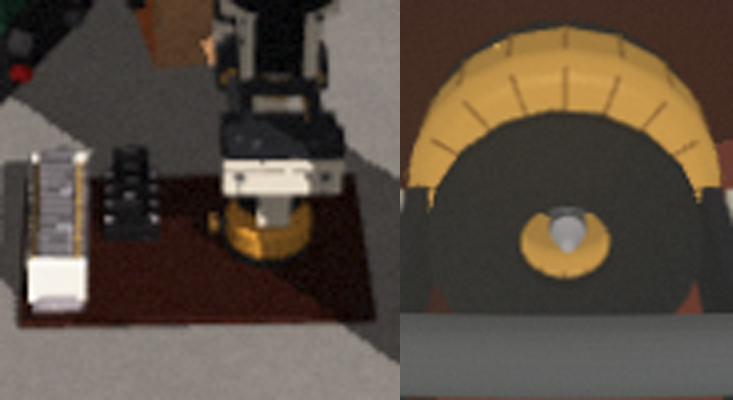

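The stud tip stands through the pad's hole at (567,232) in the right half. Next: lower, release, and go over to the dish.

```bash
python3 -m crank '[[[-0.0015,0,-0.004],[0,0,0],-1],[[0,0,-0.005],[0,0,0],-1],[[0,0,0],[0,0,0],-1],[[0,0,0],[0,0,0],-1]]'
python3 -m crank '[[[0,0,0],[0,0,0],0.5],[[0,0,0],[0,0,0],0.5],[[0,0,0],[0,0,0],0.5],[[0,0,0.02],[0,0,0],0.6],[[0,0,0.03],[0,0,0],1],[[0,0,0.03],[0,0,0],1],[[0,0,0.03],[0,0,0],1],[[0,0,0],[0,0,0],1],[[0,0,0],[0,0,0],1]]'
python3 - <<'E'
from h import *
o,m,p,d=look("w11"); q=wproj(m,[.488,-.2925,.042]); print(q)
ring(m,p,q,.042,(0,0,0),(180,255,62),30); ring(m,p,q,.024,(15,100,40),(35,255,255),60)
E
python3 -m crank '[[[-0.004,0.033,0],[0,0,0],1],[[-0.004,0.033,0],[0,0,0],1],[[-0.004,0.033,0],[0,0,0],1],[[-0.004,0.033,0],[0,0,0],1],[[-0.004,0.033,0],[0,0,0],1],[[-0.004,0.033,0],[0,0,0],1],[[-0.004,0.033,0],[0,0,0],1],[[-0.004,0.033,0],[0,0,0],1],[[-0.004,0.033,0],[0,0,0],1],[[-0.004,0.033,0],[0,0,0],1],[[-0.003,0.033,0],[0,0,0],1],[[0,0,0],[0,0,0],1]]'
python3 -m crank '[[[0,0,0],[0,0,0],1],[[0,0,0],[0,0,0],1]]'
python3 - <<'E'
from h import *
o,m,p,d=look("w12"); q=wproj(m,[.444,.075,.006]); print(q)
for v in (125,135,145): ring(m,p,q,.006,(0,0,v),(180,60,255),36)
E
```

```text
clock: 19.95
tool_pos: [0.4868, -0.2928, 0.0377]
orientation: [180.0, -0.0, -173.8]
force: [-0.7, -0.4, -0.3]
opening: 0.0479
gripper_force: 30.0
clock: 20.85
tool_pos: [0.4873, -0.2927, 0.1487]
orientation: [-180.0, 0.1, -173.8]
force: [0.2, 0.5, -0.4]
opening: 0.0875
gripper_force: 0.0
t 20.85 tcp [ 0.4873 -0.2927  0.1487] yaw [-1.800e+02  1.000e-01 -1.738e+02]
[255.19380778 189.12570836]
circle [ 486.3 -293.7   48.4] ellipse [ 486.3 -293.7   47.5   48.2]
circle [ 490.4 -294.3   67. ] ellipse [ 490.5 -293.8   63.9   67. ]
clock: 22.1
tool_pos: [0.4436, 0.0727, 0.1471]
orientation: [-180.0, -0.1, -173.6]
force: [-0.9, -0.5, 0.1]
opening: 0.0876
gripper_force: 0.0
clock: 22.3
tool_pos: [0.4436, 0.0695, 0.1473]
orientation: [-180.0, -0.1, -173.8]
force: [-0.1, 0.3, 0.7]
opening: 0.0877
gripper_force: 0.0
t 22.3 tcp [0.4436 0.0695 0.1473] yaw [-1.800e+02 -1.000e-01 -1.738e+02]
[260.03868429 180.01642994]
circle [443.   75.7  49.8] ellipse [443.1  75.7  48.7  49.2]
circle [443.   75.5  48.8] ellipse [443.1  75.6  47.6  48.5]
circle [425.8  84.4  25.6] ellipse [432.9  79.4  26.7  34. ]
```

Narrow pad rests at (0.486, −0.294), on axis. Now the dish.

```bash
python3 -m crank '[[[0,0.006,-0.035],[0,0,0],1],[[0,0,-0.035],[0,0,0],1],[[0,0,-0.035],[0,0,0],1],[[0,0,-0.025],[0,0,0],1],[[0,0,-0.01],[0,0,0],1],[[0,0,-0.003],[0,0,0],1],[[0,0,0],[0,0,0],1],[[0,0,0],[0,0,0],1]]'
```

```text
clock: 23.15
tool_pos: [0.4449, 0.0765, 0.0061]
orientation: [180.0, 0.1, -173.8]
force: [1.0, 0.1, -0.2]
opening: 0.0878
gripper_force: 0.0
```

```bash
python3 -m crank '[[[-0.001,-0.001,-0.0035],[0,0,0],1],[[0,0,0],[0,0,-0],-1],[[0,0,0],[0,0,0],-1],[[0,0,0],[0,0,0],-1],[[0,0,0],[0,0,0],-1],[[0,0,0],[0,0,0],-1],[[0,0,0],[0,0,0],-1],[[0,0,0],[0,0,0],-1]]'
python3 -m crank '[[[0,0,0.03],[0,0,0],-1],[[0,0,0.04],[0,0,0],-1],[[0,0,0.04],[0,0,0],-1],[[0.006,-0.02,0.028],[0,0,0],-1],[[0.006,-0.035,0],[0,0,0],-1],[[0.006,-0.035,0],[0,0,0],-1],[[0.006,-0.035,0],[0,0,0],-1],[[0.006,-0.035,0],[0,0,0],-1],[[0.006,-0.035,0],[0,0,0],-1],[[0.006,-0.035,0],[0,0,0],-1],[[0.006,-0.035,0],[0,0,0],-1],[[0.006,-0.035,0],[0,0,0],-1]]'
python3 -m crank '[[[0.006,-0.035,0],[0,0,0],-1],[[0.003,-0.033,0],[0,0,0],-1],[[0,0,0],[0,0,0],-1],[[0,0,0],[0,0,0],-1]]'
python3 - <<'E'
from h import *
o,m,p,d=look("w13"); print(wproj(m,[.488,-.2925,.053]))
cv2.imwrite("pics/w13z.png",cv2.resize(p[130:280,180:330],None,fx=4,fy=4,interpolation=cv2.INTER_CUBIC))
E
```

```text
clock: 23.95
tool_pos: [0.4431, 0.0753, 0.0015]
orientation: [180.0, 0.0, -173.8]
force: [-0.8, -0.2, 0.2]
opening: 0.0479
gripper_force: 30.0
clock: 25.15
tool_pos: [0.4969, -0.2263, 0.1393]
orientation: [180.0, -0.0, -173.8]
force: [1.3, 0.9, 0.1]
opening: 0.0481
gripper_force: 30.0
clock: 25.55
tool_pos: [0.5054, -0.2933, 0.1387]
orientation: [180.0, -0.1, -173.9]
force: [-0.4, -0.1, -0.5]
opening: 0.0476
gripper_force: 30.0
t 25.55 tcp [ 0.5054 -0.2933  0.1387] yaw [ 1.800e+02 -1.000e-01 -1.739e+02]
[258.22069052 176.69805793]
```

View pics/w13z.png

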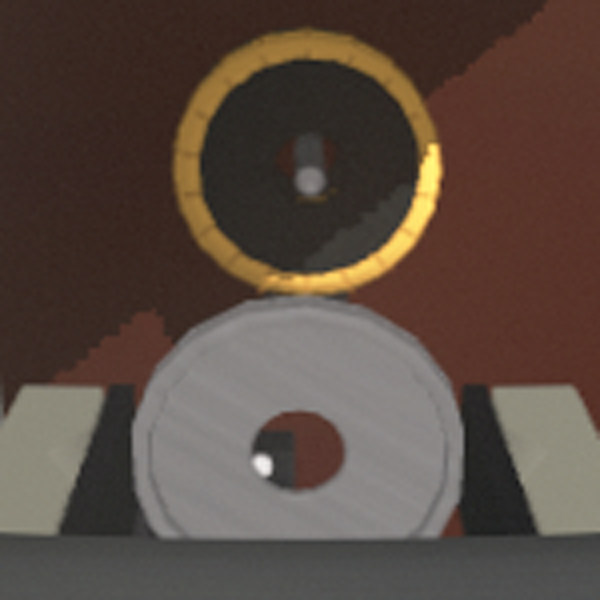

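The smaller pad lies flat and centred, with the stud tip at (310,180) in the zoom. The dish is held level, hole at (298,450).

```bash
python3 - <<'E'
from h import *
m=imaging.camera_model("wrist")
a,b=wcast(m,(257.1,174.6),.053), wcast(m,(254.1,242.1),.1397); print(a,b,a-b)
E
```

```text
[ 0.48645289 -0.29298536  0.053     ] [ 0.50552719 -0.29370777  0.1397    ] [-0.01907431  0.00072241 -0.0867    ]
```

```bash
python3 -m crank '[[[-0.0195,0.0005,-0.02],[0,0,0],-1],[[0,0,-0.03],[0,0,0],-1],[[0,0,-0.03],[0,0,0],-1],[[0,0,-0.004],[0,0,0],-1],[[0,0,0],[0,0,0],-1],[[0,0,0],[0,0,0],-1]]'
python3 - <<'E'
from h import *
o,m,p,d=look("w14"); print(o["force"])
cv2.imwrite("pics/w14z.png",cv2.resize(p[190:270,215:295],None,fx=6,fy=6,interpolation=cv2.INTER_CUBIC))
E
```

```text
clock: 26.2
tool_pos: [0.4877, -0.2921, 0.0569]
orientation: [-179.9, 0.1, -173.7]
force: [-0.1, 0.0, 0.6]
opening: 0.0476
gripper_force: 30.0
t 26.2 tcp [ 0.4877 -0.2921  0.0569] yaw [-1.799e+02  1.000e-01 -1.737e+02]
[-0.05284508  0.02621509  0.56038396]
```

View pics/w14z.png

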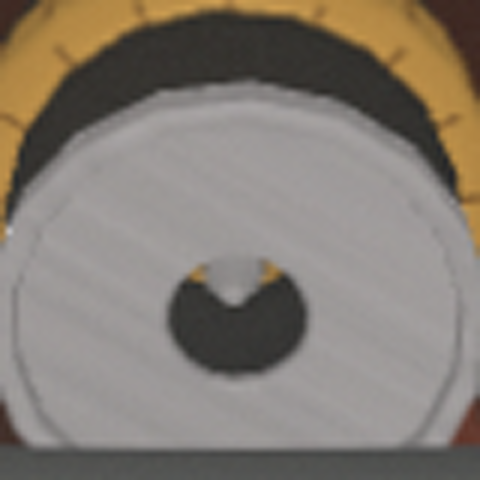

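The tip lies centred laterally and within the hole of the dish as expected from the slant of view. I'll lower it and release.

```bash
python3 -m crank '[[[0,0,-0.005],[0,0,0],-1],[[0,0,-0.004],[0,0,0],-1],[[0,0,-0.004],[0,0,0],-1],[[0,0,0],[0,0,0],-1],[[0,0,0],[0,0,0],-1]]'
```

```text
clock: 26.75
tool_pos: [0.4868, -0.2923, 0.043]
orientation: [-180.0, 0.0, -173.8]
force: [-1.1, 1.6, 6.2]
opening: 0.0479
gripper_force: 30.0
```

Light contact (6 N) at the expected height, so I release and retreat.

```bash
python3 -m crank '[[[0,0,0],[0,0,0],0.5],[[0,0,0],[0,0,0],0.5],[[0,0,0],[0,0,0],0.5],[[0,0,0.015],[0,0,0],0.6],[[0,0,0.03],[0,0,0],1],[[0,0,0.03],[0,0,0],1],[[0,0,0.03],[0,0,0],1],[[0,0,0],[0,0,0],1],[[0,0,0],[0,0,0],1]]'
python3 - <<'E'
from h import *
o,m,p,d=look("w15"); q=wproj(m,[.487,-.293,.048]); print(q,o["force"])
ring(m,p,q,.048,(0,0,90),(180,40,255),40)
q=q.astype(int); cv2.imwrite("pics/w15z.png",cv2.resize(p[q[1]-50:q[1]+50,q[0]-50:q[0]+50],None,fx=5,fy=5,interpolation=cv2.INTER_CUBIC))
E
```

```text
clock: 27.65
tool_pos: [0.4868, -0.2923, 0.148]
orientation: [-180.0, 0.1, -173.8]
force: [-0.2, 0.1, -0.8]
opening: 0.0875
gripper_force: 0.0
t 27.65 tcp [ 0.4868 -0.2923  0.148 ] yaw [-1.800e+02  1.000e-01 -1.738e+02]
[254.20921594 190.83251119] [-0.2038692   0.08105374 -0.79206108]
circle [ 486.7 -293.1   49.9] ellipse [ 486.8 -293.1   48.3   49.8]
```

View pics/w15z.png

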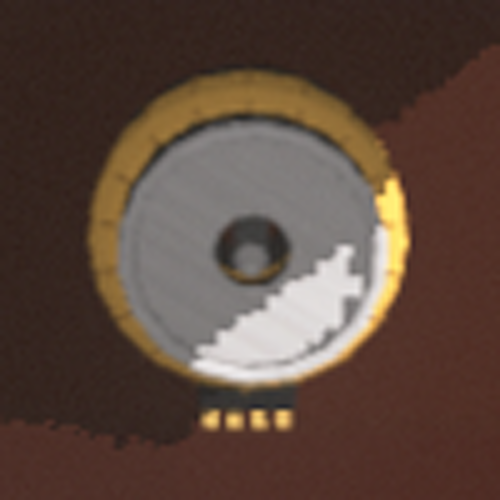

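The dish lies flat, rim up, centred on the stud, and the stack below is intact. Handing in.

```bash
python3 -c "
from plant import close_job
print(close_job())"
```

```text
the job is handed in; nothing more can be done
None
```

The job is handed in at about 28 s of robot time: larger pad, transformer, smaller pad and dish (rim up) are stacked over the stud, and the last close-up showed the dish flat and on the axis; the relay and tape were not touched, and no verdict came back.

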